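# Start a clamp screw without crossing its threads

## Task

Take the knurled clamp screw out of its wooden rest block and screw it clockwise into the round collar of the filing jig until its flange sits flat on the collar, then let go. Start it gently, with light pressure: the bush has worn dead starts, so if the screw goes stiff early, while its flange still stands clear of the collar, do not force it but turn it back, lift it out and find the other start. Leave the tin, the sanding block and the brush where they are.

Things in the scene. Friction and masses are not known exactly. Their poses are not given: they have to be found in the camera images.
- screw: Knurled steel clamp screw, 50 mm long, 0.15 kg, upright. Origin on its axis at the underside of its flange, z up, x along its cross pin. Above the origin: flange 44 mm across, 4 mm thick; round grip 34 mm across from 4 to 28 mm up (grasp here from above, any yaw). Below: shank 22 mm across, 22.5 mm long, tapered over its last 5 mm.
- screw_pin (a point): Centre of the screw's cross pin, 12.5 mm below its origin. The pin, along the screw's x, is 5 mm thick and 34 mm long; its ends are the thread lugs, alike after half a turn. Pin lying on the bush's face: screw origin 15 mm above the mouth. Pin dropped into any start: 5 mm above. Home: 0 mm, flange on the bush.
- rest: Wooden rest block, 70 x 70 x 26 mm, fixed, origin under its centre. The screw hangs upright in its 38 mm hole, flange on the block's top, at any yaw; lift it straight up by 30 mm to clear.
- collar_mouth (a point): Centre of the collar's mouth, on the brass bush's top face, 40 mm above the worktop. Bore 25.2 mm. The face has four slots for the pin: two opposite true starts, and two opposite dead starts 2.06 rad clockwise (from above) of them. The pin drops in over about 0.4 rad (0.2 if 1.5 mm off-centre). Their angle is unknown and the flange hides them: turn under a light press until the screw drops 10 mm.
- jig: Filing jig, fixed: aluminium plate 90 x 122 x 12 mm, origin on the worktop under the round steel collar (54 mm across, 28 mm tall, on the plate near its end at -y); to +y a brass work piece under a clamp finger, 26 mm high. Dead start: turned clockwise the screw meets a wall within 0.6 rad without sinking; turn back 0.3 rad and lift 10 mm to leave it.
- bush (a joint): Twist of the brass bush in its rubber sleeve, rad, 0 at rest, positive clockwise from above; springs back, 2.5 N m per rad; torn beyond 0.2 rad either way (0.5 N m) or under 60 N. True start: a clockwise turn is free, sinks the screw 5 mm over the first 0.9 to 1.3 rad (5.5 mm per rad, 1 mm play), and ends at a wall 1.1 to 1.7 rad from the drop. The screw stays where it is let go.
- wax_tin: Round tin, 67 mm across, 37 mm tall, loose, origin under its centre. Leave it alone.
- pad_block: Pale rounded sanding block, 72 x 84 x 34 mm, loose, origin under its centre. Leave it alone.
- brush: Brass-wire brush with a wooden handle, 34 x 120 x 30 mm, loose, origin under its centre. Leave it alone.

How it is judged (in metres and radians):
At the end, for the whole second after the job is handed in: The screw stands upright (within 0.06 rad) in the bush, at rest and let go, its origin at most 1.2 mm above the collar's mouth and within 3 mm of its axis (z of screw in the frame of collar_mouth between -0.002 and 0.0012 m and horizontal distance between screw and collar_mouth below 0.003 m and angle between screw's own z axis and vertical below 0.06 rad and linear speed of screw below 0.01 m/s); the robot touches nothing.
It fails at once if the bush is wrenched in its rubber sleeve by more than 0.2 rad (0.5 N m), as when a crossed screw is forced (value of joint bush above 0.2 rad or value of joint bush below -0.2 rad).
It fails at once if the screw loads the bush with more than 60 N (contact force between screw and bush above 60 N).
It fails at once if the tin, the sanding block or the brush is moved by more than 20 mm (distance of any of wax_tin, pad_block, brush from where it was at the start of the episode above 0.02 m).
It also fails if it takes over 72 s, if anything falls off the work surface, if the arm or the gripper's body presses on something with over 40 N, if the wrist force passes 120 N, or if a joint passes its speed limit or range.

## Robot

A 6-joint arm with a two-finger parallel gripper is mounted at the origin on a cart in front of the work surface, level with it; the furniture and walls round the work are solid. World frame = base frame: x ahead of the robot, y to its left, z up, the work surface at z = 0. Lengths are in m, angles in degrees, forces in N, time in s.
With the tool pointing down it reaches from about 0.15 to 0.775 m from the base axis. Payload 6.1 kg.
Tool frame: the origin (TCP) lies between the finger pads; the fingertips stand 8 mm ahead of it and the grasp point (between the pads) lies 11 mm behind it (manip.tcp_to_tips is the distance from the TCP to the fingertips, in m); z points along the fingers, y is the direction in which the jaws open and shut (so a half turn about z gives the same grasp; the last joint's range is limited). The gripper opens to 85 mm and grips with 20 to 120 N. Pads are 22 mm wide; open, the fingers measure 114 mm over their backs; the gripper's body (76 mm by 85 mm) begins 54 mm behind the grasp point. The pads swing forward as they close: fully open they stand 13 mm farther back than shut.
Start: joints at [68.64, 7.208, -2.269, 80.523, 0, 90], TCP at [0.191, 0.489, 0.239] pointing down, gripper open.
Joint ranges: [-155.77, 155.77], [-54.66, 111.73], [-72.52, 77.12], [-102.08, 115.82], [-83.92, 84.16], [-180, 180]. Speed limits (degrees/s): [136.94, 136.94, 172.46, 180, 180, 180].

## Interface

Orientations are given as [roll, pitch, yaw] about the fixed x, y, z axes, in that order (R = Rz(yaw) Ry(pitch) Rx(roll)).
In Python, from cell import sensors, cams, hand_in, manip gives the robot as it stands.
- The arm moves only by the tool drive_tool, never from a script. Its argument "deltas" is a list of rows, each an object of numbers: "tx", "ty", "tz": the shift along the tool's x, y, z in cm; "rx", "ry", "rz": the turn, a rotation vector about the tool's x, y, z in degrees; "claw": the closure, from 0 (fully open) to 1 (shut). In form: [{"tx": .., "ty": .., "tz": .., "rx": .., "ry": .., "rz": .., "claw": ..}, ...]. A call has 1 to 12 rows; each row is the pose to reach, as a shift and turn from the pose commanded when the call began, along the tool's axes at that moment; what a row does not reach only later rows make up. A row lasts 1/8 s, in which the tool goes at most 62.5 mm and 10.7 degrees, less where a joint would pass 70% of its speed; a pose out of reach is approached as far as the arm can. A call with a gripper value outside its range is refused whole. The fingers move at their own pace and stop on an object; "grip_force" is the grip in N (left out, the last holds). Time passes only in rows, so rows that repeat a pose let the fingers close. It gives the time, the measured TCP pose, the force and the opening at its end, in the units of the state.
- sensors.read_state(): the state, without advancing time (a new reading comes with each control period).
- cams.snapshot(name): name is "scene" or "top" or "wrist"; returns the picture (480x640x3 uint8, blue, green, red); there is no depth.
- cams.camera_model(name): a dict with "fx", "fy", "cx", "cy" (pixels), "eye" and "orientation" of the camera in the world. Camera axes: x right, y up, looking along -z (the intrinsics and any distortion apply to the point x, -y, -z); pixel columns grow to the right and rows downward; lengths in m; the calibration is good to about 2 mm. A picture is of the moment at which its call begins: read the wrist's pose just before it. camera_model takes no time and is no camera call; for the wrist camera it gives the pose at the moment of the call.
- hand_in(): hands the job in, once; it reports no verdict.
The state is a dict: "t": time; "joint_positions": joint angles; "joint_velocities": joint speeds; "joint_torque": joint torques, N m; "ee_pos": TCP position; "tool_rot": TCP orientation; "wrist_force": force on the tool from outside, world axes, zero at the start; "moment": the same for the moment, N m; "grip_width": finger opening in m.
Only numpy, scipy, OpenCV 4.12 (cv2) and the standard library are available. Lean on these libraries where they do the work, as an engineer would, in place of code of your own. Each camera call takes 0.05 s, during which the arm holds its last target.

## Working session

There is one attempt and no reset: what is moved stays moved. The work goes in short steps, Python scripts to look and compute and a tool call to move; the robot and the scene stay as the last step left them, time stands still between calls to the robot, and variables do not carry over. Pictures are saved under pics/ and viewed, and the job is handed in when it is done.

Besides the shell and the picture viewer there is one more tool, called after ">>>" by a JSON object that holds its "api" and its "payload", one argument or row to a line. drive_tool: Moves the arm, as the interface text tells. Its arguments: {"type":"object","properties":{"deltas":{"type":"array","items":{"type":"object","properties":{"tx":{"type":"number"},"ty":{"type":"number"},"tz":{"type":"number"},"rx":{"type":"number"},"ry":{"type":"number"},"rz":{"type":"number"},"claw":{"type":"number"}}}},"grip_force":{"type":"number"}},"required":["deltas"]}

```bash
ls; mkdir -p pics; python3 - <<'E'
from cell import sensors,cams,manip
import cv2
for n in ["scene","top","wrist"]:
    m=cams.camera_model(n);print(n,m)
    cv2.imwrite(f"pics/{n}0.png",cams.snapshot(n))
print(sensors.read_state(),manip.tcp_to_tips)
E
```

```text
pics
scene {'fx': 491.1292062859674, 'fy': 491.1292062859674, 'cx': 324.6911199019622, 'cy': 243.87818310470178, 'eye': array([ 0.22031362, -0.50725594,  0.61725256]), 'orientation': array([ 49.76536325,   0.92451325, -30.28960409])}
top {'fx': 566.5861863812246, 'fy': 566.5861863812246, 'cx': 332.9447942167157, 'cy': 234.9007763916931, 'eye': array([0.45529135, 0.05414964, 1.14742568]), 'orientation': array([  5.18625789,   0.35917754, -91.2591234 ])}
wrist {'fx': 400.77593570859574, 'fy': 400.77593570859574, 'cx': 314.85397847980846, 'cy': 234.2643328275139, 'eye': array([0.1276925 , 0.51410047, 0.37310448]), 'orientation': array([-1.59233914e+01,  5.15980870e-02,  6.86835151e+01])}
{'t': 0.15, 'joint_positions': array([ 6.86380363e+01,  7.23329738e+00, -2.31297348e+00,  8.05228378e+01,
        8.75553089e-04,  9.00004339e+01]), 'joint_velocities': array([ 0.00097055, -0.1263144 ,  0.17450122,  0.10491757,  0.0331826 ,
        0.00976999]), 'joint_torque': array([ 4.43872059e-04, -4.36284328e+01,  3.53143859e+01,  1.37285210e-02,
        4.51318760e-05,  1.42896607e-06]), 'ee_pos': array([0.19112234, 0.48865341, 0.23870876]), 'tool_rot': array([-1.79930891e+02, -8.75029061e-04,  1.58637601e+02]), 'wrist_force': array([-0.46915973,  0.13106719,  0.14161861]), 'moment': array([-0.01806198,  0.03603434, -0.00540821]), 'grip_width': 0.0851099019512081} 0.008
```

View pics/top0.png

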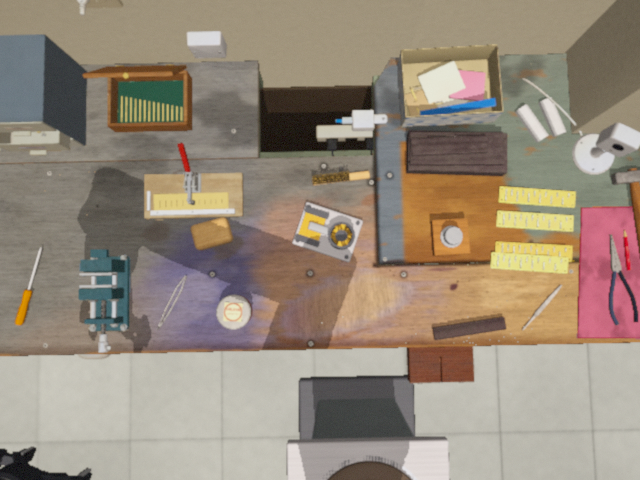

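View pics/scene0.png

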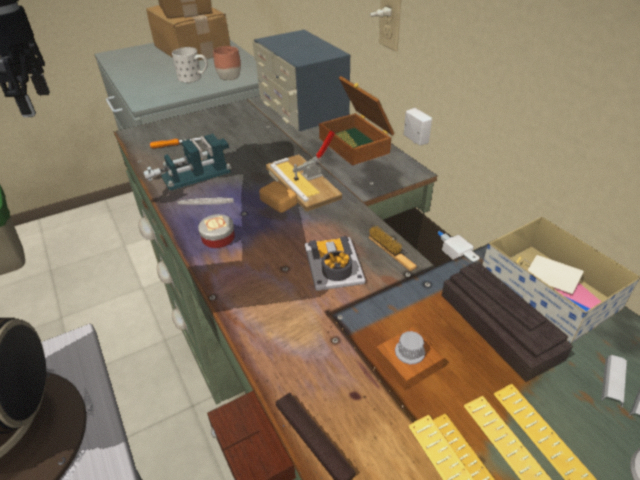

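View pics/wrist0.png

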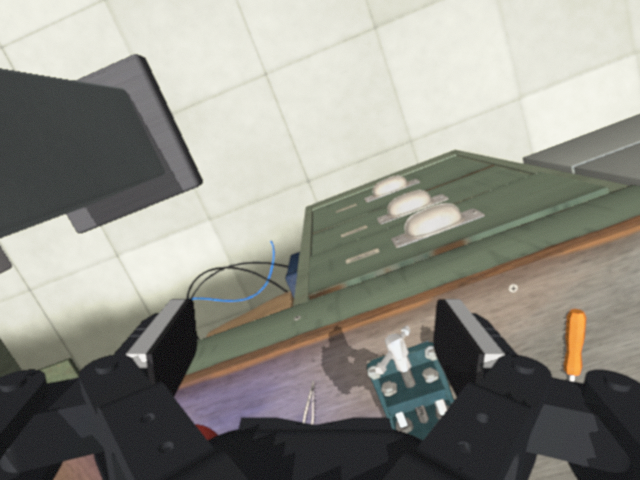

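The top view shows the screw at about (452,236) and the collar at about (341,235). I'll zoom in on both in the two fixed views.

```bash
cat > h.py <<'E'
import numpy as np,cv2
from scipy.spatial.transform import Rotation as R
def rot(m): return R.from_euler('xyz',m['orientation'],degrees=True).as_matrix()
def ray(m,u,v):
    d=np.array([(u-m['cx'])/m['fx'],-(v-m['cy'])/m['fy'],-1.]); return rot(m)@d
def onz(m,u,v,z):
    d=ray(m,u,v); return m['eye']+d*(z-m['eye'][2])/d[2]
def proj(m,p):
    c=rot(m).T@(np.asarray(p)-m['eye']); return np.array([m['cx']-m['fx']*c[0]/c[2], m['cy']+m['fy']*c[1]/c[2]])
E
python3 - <<'E'
import cv2,numpy as np
t=cv2.imread('pics/top0.png');s=cv2.imread('pics/scene0.png')
a=cv2.resize(t[200:270,290:370],None,fx=5,fy=5,interpolation=2);b=cv2.resize(t[200:270,412:492],None,fx=5,fy=5,interpolation=2)
c=cv2.resize(s[230:300,295:375],None,fx=5,fy=5,interpolation=2)[:250];d=cv2.resize(s[315:385,370:450],None,fx=5,fy=5,interpolation=2)[:250]
cv2.imwrite('pics/z.png',np.vstack([np.hstack([a,b]),np.hstack([c,d])]))
E
```

```text
(no output)
```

View pics/z.png

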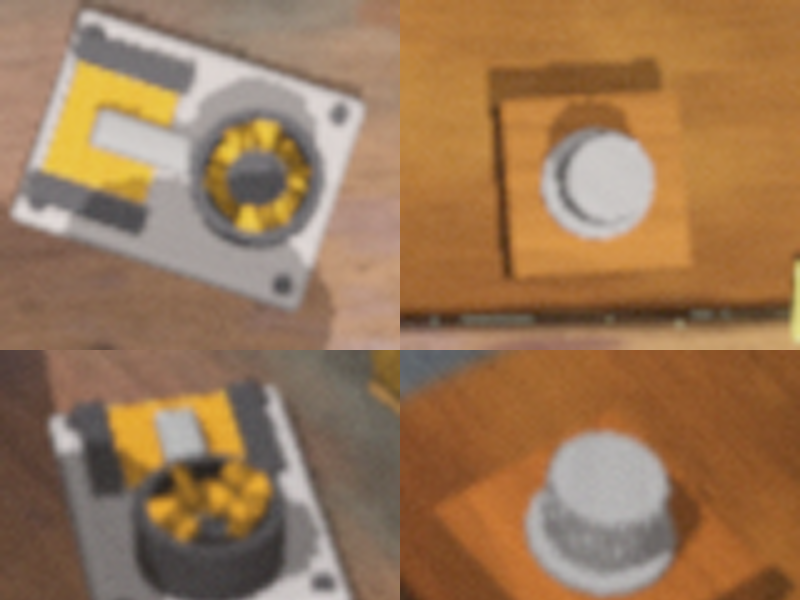

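```bash
python3 - <<'E'
from h import *
from cell import cams
t=cams.camera_model('top');s=cams.camera_model('scene')
f=lambda x,y,ox,oy:(ox+x/5-.4,oy+y/5-.4)
for n,a,b,z in [('screw',f(212,178,412,200),f(208,128,370,315),.054),('collar',f(257,177,290,200),f(210,155,295,230),.04)]:
    print(n,onz(t,*a,z),onz(s,*b,z))
    d1,d2=ray(t,*a),ray(s,*b)
    k=np.linalg.lstsq(np.c_[d1,-d2],s['eye']-t['eye'],rcond=None)[0]
    print(t['eye']+k[0]*d1,s['eye']+k[1]*d2)
E
```

```text
screw [ 0.54880286 -0.17536753  0.054     ] [ 0.54634969 -0.17747244  0.054     ]
[ 0.54907176 -0.17602754  0.05085572] [ 0.54826987 -0.17553019  0.05068274]
collar [0.5553856 0.0430818 0.04     ] [0.55137289 0.03669973 0.04      ]
[0.55601557 0.04301214 0.03303017] [0.55540365 0.04332258 0.03297176]
```

```bash
cat >> h.py <<'E'
def delta(st,p,yaw=None):
    Rm=R.from_euler('xyz',st['tool_rot'],degrees=True).as_matrix()
    d=Rm.T@(np.asarray(p)-st['ee_pos'])*100
    out=dict(zip(['tx','ty','tz'],d.round(3)))
    if yaw is not None:
        T=R.from_euler('xyz',[180,0,yaw],degrees=True).as_matrix()
        out.update(zip(['rx','ry','rz'],R.from_matrix(Rm.T@T).as_rotvec(degrees=True).round(2)))
    return out
E
python3 - <<'E'
from h import *
from cell import *
print(dir(manip),dir(sensors))
st=sensors.read_state()
print(delta(st,[.555,.043,.24],248))
m=cams.camera_model('wrist'); print(proj(m,st['ee_pos']))
E
```

```text
['MotionError', '__class__', '__delattr__', '__dict__', '__dir__', '__doc__', '__eq__', '__format__', '__ge__', '__getattribute__', '__getstate__', '__gt__', '__hash__', '__init__', '__init_subclass__', '__le__', '__lt__', '__module__', '__ne__', '__new__', '__reduce__', '__reduce_ex__', '__repr__', '__setattr__', '__sizeof__', '__str__', '__subclasshook__', '__weakref__', 'tcp_to_tips'] ['__class__', '__delattr__', '__dict__', '__dir__', '__doc__', '__eq__', '__format__', '__ge__', '__getattribute__', '__getstate__', '__gt__', '__hash__', '__init__', '__init_subclass__', '__le__', '__lt__', '__module__', '__ne__', '__new__', '__reduce__', '__reduce_ex__', '__repr__', '__setattr__', '__sizeof__', '__str__', '__subclasshook__', '__weakref__', 'read_state']
{'tx': np.float64(-50.121), 'ty': np.float64(-28.249), 'tz': np.float64(-0.096), 'rx': np.float64(-0.05), 'ry': np.float64(-0.05), 'rz': np.float64(-89.36)}
[313.28364615 312.26221411]
```

>>> {"api": "drive_tool", "payload": {
  "deltas": [
    {"tx": -5,"ty": -2.8,"rz": -9},
    {"tx": -10,"ty": -5.6,"rz": -18},
    {"tx": -15,"ty": -8.4,"rz": -27},
    {"tx": -20,"ty": -11.3,"rz": -36},
    {"tx": -25,"ty": -14.1,"rz": -45},
    {"tx": -30,"ty": -17,"rz": -54},
    {"tx": -35,"ty": -19.8,"rz": -63},
    {"tx": -40,"ty": -22.6,"rz": -72},
    {"tx": -45,"ty": -25.4,"rz": -81},
    {"tx": -50.1,"ty": -28.2,"rz": -89},
    {"tx": -50.1,"ty": -28.2,"rz": -89},
    {"tx": -50.1,"ty": -28.2,"rz": -89}
  ]
}}

```text
invalid input
```

```bash
python3 - <<'E'
from h import *
from cell import *
st=sensors.read_state();print(st['t'],st['joint_positions'],st['ee_pos'],st['tool_rot'])
m=cams.camera_model('wrist')
im=cams.snapshot('wrist');cv2.imwrite('pics/w1.png',im)
print(m, proj(m,[.555,.043,.04]))
u,v=proj(m,[.555,.043,.04]).astype(int)
np.save('w1.npy',m,allow_pickle=True)
cv2.imwrite('pics/w1z.png',cv2.resize(im[max(0,v-75):v+75,u-75:u+75],None,fx=4,fy=4,interpolation=2))
E
```

```text
0.15 [ 6.86380363e+01  7.23329738e+00 -2.31297348e+00  8.05228378e+01
  8.75553089e-04  9.00004339e+01] [0.19112234 0.48865341 0.23870876] [-1.79930891e+02 -8.75029061e-04  1.58637601e+02]
{'fx': 400.77593570859574, 'fy': 400.77593570859574, 'cx': 314.85397847980846, 'cy': 234.2643328275139, 'eye': array([0.1277017 , 0.51412411, 0.37320348]), 'orientation': array([-1.59233756e+01,  3.97510831e-02,  6.86835132e+01])} [ 76.70122755 617.5656059 ]Traceback (most recent call last):
  File "<stdin>", line 9, in <module>
cv2.error: OpenCV(4.12.0) /io/opencv/modules/imgproc/src/resize.cpp:4208: error: (-215:Assertion failed) !ssize.empty() in function 'resize'
```

View pics/w1.png

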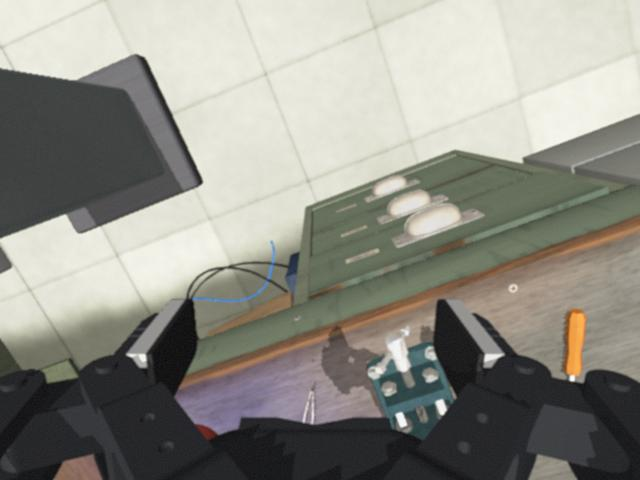

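The move was refused and the view is unchanged. I'll retry with every field filled in.

>>> {"api": "drive_tool", "payload": {
  "deltas": [
    {"tx": -5,"ty": -2.8,"tz": 0,"rx": 0,"ry": 0,"rz": -9,"claw": 0},
    {"tx": -10,"ty": -5.6,"tz": 0,"rx": 0,"ry": 0,"rz": -18,"claw": 0},
    {"tx": -15,"ty": -8.4,"tz": 0,"rx": 0,"ry": 0,"rz": -27,"claw": 0},
    {"tx": -20,"ty": -11.3,"tz": 0,"rx": 0,"ry": 0,"rz": -36,"claw": 0},
    {"tx": -25,"ty": -14.1,"tz": 0,"rx": 0,"ry": 0,"rz": -45,"claw": 0},
    {"tx": -30,"ty": -17,"tz": 0,"rx": 0,"ry": 0,"rz": -54,"claw": 0},
    {"tx": -35,"ty": -19.8,"tz": 0,"rx": 0,"ry": 0,"rz": -63,"claw": 0},
    {"tx": -40,"ty": -22.6,"tz": 0,"rx": 0,"ry": 0,"rz": -72,"claw": 0},
    {"tx": -45,"ty": -25.4,"tz": 0,"rx": 0,"ry": 0,"rz": -81,"claw": 0},
    {"tx": -50.1,"ty": -28.2,"tz": 0,"rx": 0,"ry": 0,"rz": -89,"claw": 0},
    {"tx": -50.1,"ty": -28.2,"tz": 0,"rx": 0,"ry": 0,"rz": -89,"claw": 0},
    {"tx": -50.1,"ty": -28.2,"tz": 0,"rx": 0,"ry": 0,"rz": -89,"claw": 0}
  ],
  "grip_force": 40
}}

```text
t: 1.7
ee_pos: [0.5547, 0.0437, 0.2389]
tool_rot: [179.9, -0.0, -112.4]
wrist_force: [-0.6, 1.1, 0.2]
grip_width: 0.0853
```

```bash
cat > look.py <<'E'
import sys
from h import *
from cell import *
name=sys.argv[1]; p=[float(x) for x in sys.argv[2:5]]; hw=int(sys.argv[5])
st=sensors.read_state();print(st['t'],st['joint_positions'].round(2),st['ee_pos'].round(4),st['tool_rot'].round(2))
m=cams.camera_model('wrist')
im=cams.snapshot('wrist');cv2.imwrite(f'pics/{name}.png',im)
np.save(f'{name}.npy',m,allow_pickle=True)
u,v=proj(m,p); print(u,v); u0=int(max(0,u-hw));v0=int(max(0,v-hw));u0=min(u0,640-2*hw);v0=min(v0,480-2*hw)
c=im[v0:v0+2*hw,u0:u0+2*hw]; k=600/(2*hw); print('crop',u0,v0,k)
cv2.imwrite(f'pics/{name}z.png',cv2.resize(c,(600,600),interpolation=2))
E
python3 look.py w1 .555 .043 .04 75
```

```text
1.7 [ 4.500e+00  1.071e+01  1.810e+00  8.117e+01  2.000e-02 -6.307e+01] [0.5547 0.0437 0.2389] [ 1.7993e+02 -2.0000e-02 -1.1244e+02]
315.396488816464 203.89866617622025
crop 240 128 4.0
```

View pics/w1z.png

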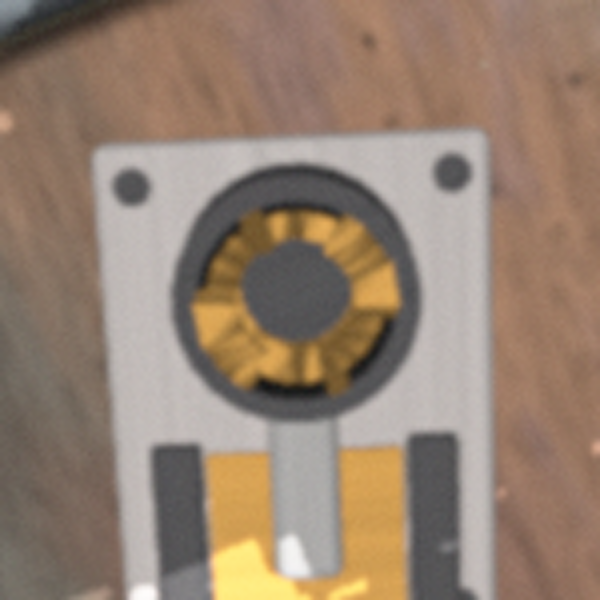

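View pics/w1.png

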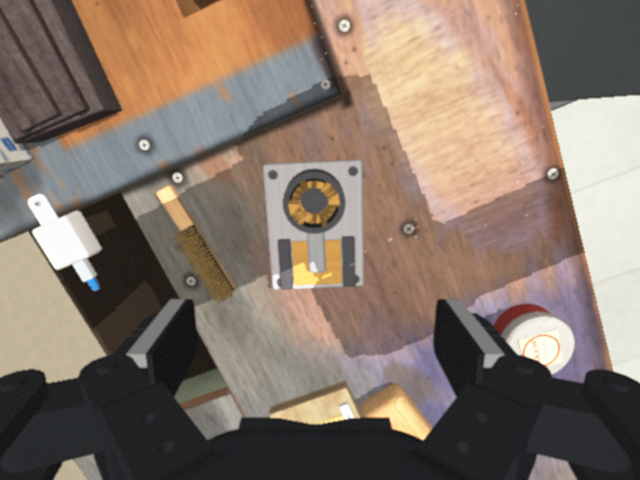

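Collar seen at about (314,200). The slots show but are too coarse to read, so I'll go lower.

>>> {"api": "drive_tool", "payload": {
  "deltas": [
    {"tx": 0,"ty": 0,"tz": 5,"rx": 0,"ry": 0,"rz": 0,"claw": 0},
    {"tx": 0,"ty": 0,"tz": 10,"rx": 0,"ry": 0,"rz": 0,"claw": 0},
    {"tx": 0,"ty": 0,"tz": 13,"rx": 0,"ry": 0,"rz": 0,"claw": 0},
    {"tx": 0,"ty": 0,"tz": 13,"rx": 0,"ry": 0,"rz": 0,"claw": 0},
    {"tx": 0,"ty": 0,"tz": 13,"rx": 0,"ry": 0,"rz": 0,"claw": 0}
  ]
}}

```text
t: 2.38
ee_pos: [0.5555, 0.0447, 0.1111]
tool_rot: [-179.9, 0.1, -112.3]
wrist_force: [-0.9, 0.0, 0.7]
grip_width: 0.0853
```

```bash
python3 look.py w2 .555 .043 .04 75
```

```text
2.375 [  4.6   12.28 -12.39  65.21   0.   -63.11] [0.5555 0.0447 0.1111] [-1.7989e+02  6.0000e-02 -1.1229e+02]
316.98603791043337 249.45876677508335
crop 241 174 4.0
```

View pics/w2z.png

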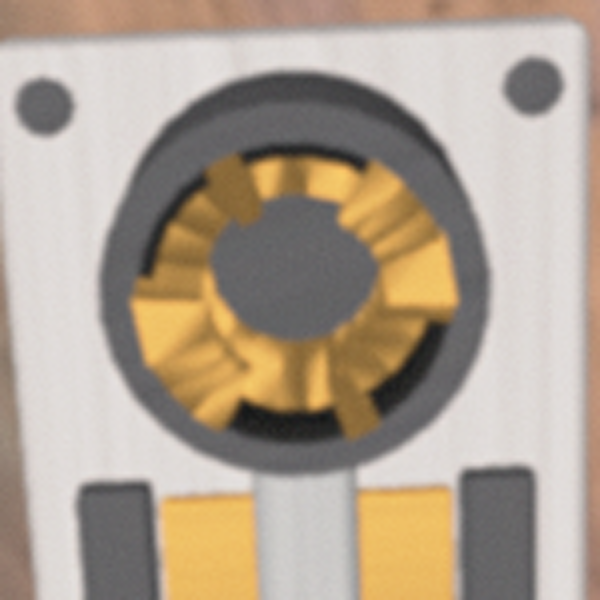

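The view shows two thin ribs, at zoom (232,190) and (355,410), and two broad plateaus, right (430,270) and left (165,340). I'll cast the face onto z = 0.04, find the centre and unwrap it by world angle.

```bash
python3 - <<'E'
from h import *
m=np.load('w2.npy',allow_pickle=True).item(); im=cv2.imread('pics/w2.png')
for nm,pts in {'rim':[(103,280),(488,280),(295,100),(295,472)]}.items():
    P=np.array([onz(m,241+x/4-.4,174+y/4-.4,.04) for x,y in pts]);print(P)
    A=np.c_[2*P[:,:2],np.ones(4)];s=np.linalg.lstsq(A,(P[:,:2]**2).sum(1),rcond=None)[0];c=s[:2];print(c,np.sqrt(s[2]+c@c))
# polar: columns = world angle 0..360 (ccw), rows = radius 8..29mm
th=np.radians(np.arange(0,360,.5));rr=np.linspace(.029,.008,200)
U=np.zeros((200,720),np.float32);V=U.copy()
for i,r in enumerate(rr):
    for j,t in enumerate(th): U[i,j],V[i,j]=proj(m,[c[0]+r*np.cos(t),c[1]+r*np.sin(t),.04])
pol=cv2.remap(im,U,V,cv2.INTER_CUBIC)
for a in range(0,360,30):
    cv2.line(pol,(a*2,0),(a*2,10),(0,0,255),1);cv2.putText(pol,str(a),(a*2+2,12),0,.4,(0,0,255),1)
cv2.imwrite('pics/pol.png',pol)
E
```

```text
[[0.57892993 0.02965179 0.04      ]
 [0.53108045 0.04919497 0.04      ]
 [0.54577263 0.01671387 0.04      ]
 [0.56565892 0.06527937 0.04      ]]
[0.55566205 0.04103055] 0.02607118801175792
```

View pics/pol.png

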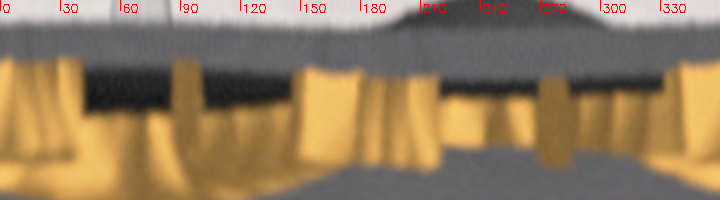

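The polar view shows low slots at world angles 40–87° and 218–267°, on the clockwise side of the ribs. The others are at 102–145° and 283–330°, against the ribs. The 118° spacing makes the first pair the true starts, centred at about 63° and 243°. Next I go to the screw.

```bash
python3 - <<'E'
from h import *
from cell import *
st=sensors.read_state()
print(delta(st,[.549,-.1755,.125],-112.3))
E
```

```text
{'tx': np.float64(20.619), 'ty': np.float64(-7.711), 'tz': np.float64(-1.366), 'rx': np.float64(-0.16), 'ry': np.float64(0.08), 'rz': np.float64(-0.01)}
```

>>> {"api": "drive_tool", "payload": {
  "deltas": [
    {"tx": 5,"ty": -1.9,"tz": -1.4,"rx": 0,"ry": 0,"rz": 0,"claw": 0},
    {"tx": 10,"ty": -3.8,"tz": -1.4,"rx": 0,"ry": 0,"rz": 0,"claw": 0},
    {"tx": 15,"ty": -5.7,"tz": -1.4,"rx": 0,"ry": 0,"rz": 0,"claw": 0},
    {"tx": 20.6,"ty": -7.7,"tz": -1.4,"rx": 0,"ry": 0,"rz": 0,"claw": 0},
    {"tx": 20.6,"ty": -7.7,"tz": -1.4,"rx": 0,"ry": 0,"rz": 0,"claw": 0},
    {"tx": 20.6,"ty": -7.7,"tz": -1.4,"rx": 0,"ry": 0,"rz": 0,"claw": 0}
  ]
}}

```text
t: 3.18
ee_pos: [0.5485, -0.176, 0.1246]
tool_rot: [-179.9, 0.0, -112.4]
wrist_force: [-0.6, -0.0, -0.3]
grip_width: 0.0857
```

```bash
python3 look.py w3 .549 -.1755 .054 75
```

```text
3.175 [-1.781e+01  1.391e+01 -8.580e+00  6.740e+01  3.000e-02 -8.541e+01] [ 0.5485 -0.176   0.1246] [-1.799e+02  3.000e-02 -1.124e+02]
316.7240550313356 254.0488084763326
crop 241 179 4.0
```

View pics/w3z.png

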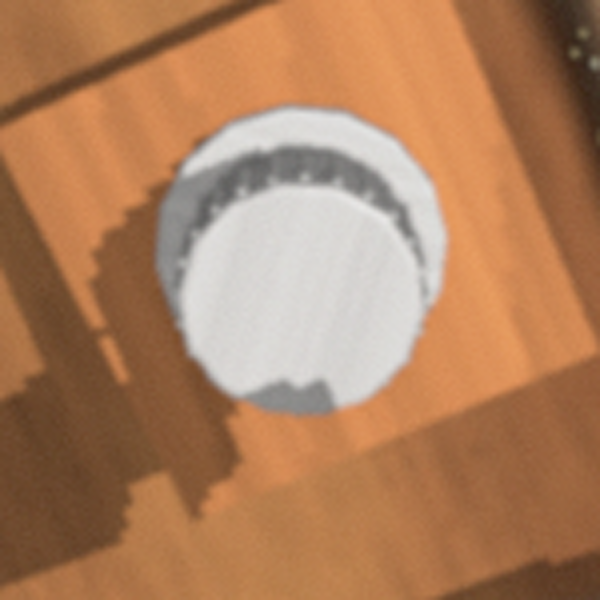

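The grip top disc is centred at about zoom (302,299), with its x edges at 180 and 424.

```bash
python3 - <<'E'
from h import *
from cell import *
m=np.load('w3.npy',allow_pickle=True).item()
P=np.array([onz(m,241+x/4-.4,179+y/4-.4,.054) for x,y in [(180,299),(424,299),(302,183),(302,414)]])
A=np.c_[2*P[:,:2],np.ones(4)];s=np.linalg.lstsq(A,(P[:,:2]**2).sum(1),rcond=None)[0];c=s[:2];print(c,np.sqrt(s[2]+c@c))
st=sensors.read_state()
for p in [(*c,.04),(.549,-.1755,.04)]:print(delta(st,p,-112.3))
print(m['eye']-st['ee_pos'])
E
```

```text
[ 0.54926628 -0.17574462] 0.01644634969199002
{'tx': np.float64(0.016), 'ty': np.float64(-0.084), 'tz': np.float64(8.432), 'rx': np.float64(-0.08), 'ry': np.float64(0.03), 'rz': np.float64(-0.02)}
{'tx': np.float64(0.003), 'ty': np.float64(-0.05), 'tz': np.float64(8.432), 'rx': np.float64(-0.08), 'ry': np.float64(0.03), 'rz': np.float64(-0.02)}
[-0.0253934  -0.0650883   0.13471128]
```

>>> {"api": "drive_tool", "payload": {
  "deltas": [
    {"tx": 0,"ty": -0.08,"tz": 4,"rx": 0,"ry": 0,"rz": 0,"claw": 0},
    {"tx": 0,"ty": -0.08,"tz": 7,"rx": 0,"ry": 0,"rz": 0,"claw": 0},
    {"tx": 0,"ty": -0.08,"tz": 8.2,"rx": 0,"ry": 0,"rz": 0,"claw": 0},
    {"tx": 0,"ty": -0.08,"tz": 8.2,"rx": 0,"ry": 0,"rz": 0,"claw": 0},
    {"tx": 0,"ty": -0.08,"tz": 8.2,"rx": 0,"ry": 0,"rz": 0,"claw": 0.3},
    {"tx": 0,"ty": -0.08,"tz": 8.2,"rx": 0,"ry": 0,"rz": 0,"claw": 0.7},
    {"tx": 0,"ty": -0.08,"tz": 8.2,"rx": 0,"ry": 0,"rz": 0,"claw": 0.7},
    {"tx": 0,"ty": -0.08,"tz": 8.2,"rx": 0,"ry": 0,"rz": 0,"claw": 0.7},
    {"tx": 0,"ty": -0.08,"tz": 8.2,"rx": 0,"ry": 0,"rz": 0,"claw": 0.7}
  ],
  "grip_force": 40
}}

```text
t: 4.35
ee_pos: [0.5491, -0.1765, 0.0423]
tool_rot: [-179.9, 0.0, -112.4]
wrist_force: [-2.0, 1.7, 5.4]
grip_width: 0.0326
```

```bash
python3 - <<'E'
from h import *
# radial edge fit of collar outer rim
def fit(name,c,z=.04):
    m=np.load(name+'.npy',allow_pickle=True).item(); g=cv2.GaussianBlur(cv2.cvtColor(cv2.imread(f'pics/{name}.png'),6),(0,0),.7).astype(np.float32)
    c=np.array(c)
    for it in range(4):
        pts=[]
        for t in np.radians(np.arange(0,360,3)):
            rr=np.arange(.0225,.029,.0001)
            uv=np.array([proj(m,[c[0]+r*np.cos(t),c[1]+r*np.sin(t),z]) for r in rr]).astype(np.float32)
            p=cv2.remap(g,uv[:,:1].copy(),uv[:,1:].copy(),1)[:,0]
            d=np.gradient(p); k=np.argmax(np.abs(d)) 
            # last strong edge of rim: brightness changes from rim gray
            pts.append((np.degrees(t),rr[k],d[k],c[0]+rr[k]*np.cos(t),c[1]+rr[k]*np.sin(t)))
        a=np.array(pts); k=a[:,2]>3
        for _ in range(5):
            P=a[k][:,3:];A=np.c_[2*P,np.ones(len(P))];s=np.linalg.lstsq(A,(P**2).sum(1),rcond=None)[0]
            r=np.sqrt(s[2]+s[:2]@s[:2]);e=np.abs(np.hypot(*(a[:,3:]-s[:2]).T)-r);k=(a[:,2]>3)&(e<.0004)
        c=s[:2]
    print(name,c,r,k.sum(),a[k][:,0])
fit('w2',[.5557,.041]);fit('w1',[.5557,.042])
E
```

```text
w2 [0.55565378 0.04026943] 0.027160556373134533 44 [  9.  12.  15.  18.  21.  24.  27.  30.  33.  36.  39.  42.  45.  48.
  54.  57.  63.  69.  72.  78.  84.  93.  96.  99. 102. 105. 108. 111.
 114. 117. 120. 123. 126. 129. 132. 135. 138. 141. 198. 201. 204. 291.
 294. 297.]
w1 [0.55566844 0.04077933] 0.027051112279128913 46 [  3.   6.   9.  12.  15.  18.  21.  24.  27.  30.  33.  39.  45.  60.
  72.  78.  99. 102. 105. 108. 111. 114. 117. 120. 126. 129. 132. 135.
 138. 192. 198. 201. 204. 207. 213. 225. 258. 270. 279. 282. 291. 294.
 297. 303. 348. 354.]
```

Grasped at 32.6 mm. The rim and brass edges put the mouth near (0.556, 0.042). I'll lift the screw high so the scene camera can see the pin's direction from the side.

>>> {"api": "drive_tool", "payload": {
  "deltas": [
    {"tx": 0,"ty": 0,"tz": -2,"rx": 0,"ry": 0,"rz": 0,"claw": 0.7},
    {"tx": 0,"ty": 0,"tz": -5,"rx": 0,"ry": 0,"rz": 0,"claw": 0.7},
    {"tx": 0,"ty": 0,"tz": -10,"rx": 0,"ry": 0,"rz": 0,"claw": 0.7},
    {"tx": 0,"ty": 0,"tz": -15,"rx": 0,"ry": 0,"rz": 0,"claw": 0.7},
    {"tx": 0,"ty": 0,"tz": -20,"rx": 0,"ry": 0,"rz": 0,"claw": 0.7},
    {"tx": 0,"ty": 0,"tz": -25,"rx": 0,"ry": 0,"rz": 0,"claw": 0.7},
    {"tx": 0,"ty": 0,"tz": -30,"rx": 0,"ry": 0,"rz": 0,"claw": 0.7},
    {"tx": 0,"ty": 0,"tz": -35,"rx": 0,"ry": 0,"rz": 0,"claw": 0.7},
    {"tx": 0,"ty": 0,"tz": -35,"rx": 0,"ry": 0,"rz": 0,"claw": 0.7},
    {"tx": 0,"ty": 0,"tz": -35,"rx": 0,"ry": 0,"rz": 0,"claw": 0.7}
  ]
}}

```text
t: 5.6
ee_pos: [0.5488, -0.1764, 0.39]
tool_rot: [179.9, -0.0, -112.4]
wrist_force: [0.8, -0.9, -2.5]
grip_width: 0.0325
```

```bash
python3 - <<'E'
from h import *
from cell import *
st=sensors.read_state();print(st['t'],st['joint_positions'].round(2),st['ee_pos'],st['tool_rot'])
s=cams.camera_model('scene');im=cams.snapshot('scene');cv2.imwrite('pics/s1.png',im)
o=st['ee_pos']-[0,0,.016];u,v=proj(s,o);print(u,v)
u0=int(u)-50;v0=int(v)-50;print(u0,v0)
cv2.imwrite('pics/s1z.png',cv2.resize(im[v0:v0+100,u0:u0+100],(600,600),interpolation=2))
E
```

```text
5.6 [-17.82  16.71  28.9  102.27  -0.   -85.45] [ 0.54880419 -0.17641896  0.3900439 ] [ 1.79924773e+02 -8.42877499e-03 -1.12367804e+02]
443.1416169259227 138.53702849508136
393 88
```

View pics/s1z.png

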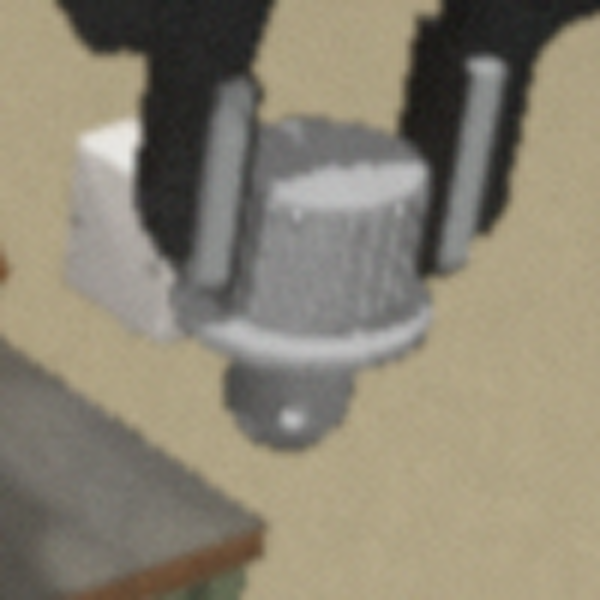

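The screw is upright in the jaws. A bright round spot at zoom (292,418), below the flange, looks like a pin end facing the camera. I'll work out which pin yaw projects there.

```bash
python3 - <<'E'
from h import *
from cell import *
st=sensors.read_state();s=cams.camera_model('scene')
z=lambda p:((proj(s,p)-[393,88]+.5)*6).round(0)
o=st['ee_pos']-[0,0,.016]
print('o',z(o),'bottom',z(o-[0,0,.0225]),'top',z(o+[0,0,.028]))
e=s['eye']-o;az=np.degrees(np.arctan2(e[1],e[0]));print(az)
for a in range(-60,61,10):
    t=np.radians(az+a);print(round(az+a),z(o+[.017*np.cos(t),.017*np.sin(t),-.0125]))
E
```

```text
o [302. 310.] bottom [284. 426.] top [325. 156.]
-134.7631217184761
-195 [201. 390.]
-185 [209. 398.]
-175 [221. 405.]
-165 [234. 412.]
-155 [250. 417.]
-145 [266. 422.]
-135 [284. 424.]
-125 [302. 426.]
-115 [320. 425.]
-105 [336. 423.]
-95 [352. 420.]
-85 [365. 415.]
-75 [376. 409.]
```

```bash
python3 - <<'E'
from h import *
from cell import *
st=sensors.read_state()
print(delta(st,[.5559,.0413,.10],-79.4))
E
```

```text
{'tx': np.float64(-20.412), 'ty': np.float64(7.519), 'tz': np.float64(28.955), 'rx': np.float64(0.16), 'ry': np.float64(0.03), 'rz': np.float64(-32.97)}
```

>>> {"api": "drive_tool", "payload": {
  "deltas": [
    {"tx": -3.4,"ty": 1.25,"tz": 2,"rx": 0,"ry": 0,"rz": -5,"claw": 0.7},
    {"tx": -6.8,"ty": 2.5,"tz": 6,"rx": 0,"ry": 0,"rz": -10,"claw": 0.7},
    {"tx": -10.2,"ty": 3.75,"tz": 10,"rx": 0,"ry": 0,"rz": -15,"claw": 0.7},
    {"tx": -13.6,"ty": 5,"tz": 15,"rx": 0,"ry": 0,"rz": -20,"claw": 0.7},
    {"tx": -17,"ty": 6.3,"tz": 20,"rx": 0,"ry": 0,"rz": -26,"claw": 0.7},
    {"tx": -20.4,"ty": 7.5,"tz": 25,"rx": 0,"ry": 0,"rz": -33,"claw": 0.7},
    {"tx": -20.4,"ty": 7.5,"tz": 29,"rx": 0,"ry": 0,"rz": -33,"claw": 0.7},
    {"tx": -20.4,"ty": 7.5,"tz": 29,"rx": 0,"ry": 0,"rz": -33,"claw": 0.7},
    {"tx": -20.4,"ty": 7.5,"tz": 29,"rx": 0,"ry": 0,"rz": -33,"claw": 0.7},
    {"tx": -20.4,"ty": 7.5,"tz": 29,"rx": 0,"ry": 0,"rz": -33,"claw": 0.7}
  ]
}}

```text
t: 6.9
ee_pos: [0.5581, 0.0405, 0.1033]
tool_rot: [-179.8, -0.0, -79.4]
wrist_force: [0.5, 0.6, -2.7]
grip_width: 0.033
```

```bash
cat > s.py <<'E'
from h import *
from cell import *
st=sensors.read_state();print(st['t'],st['joint_positions'].round(2),st['ee_pos'].round(5),st['tool_rot'].round(2),st['wrist_force'].round(2),st['moment'].round(3),st['grip_width'])
E
python3 s.py; python3 look.py w4 .556 .042 .04 110;python3 - <<'E'
from h import *
from cell import *
s=cams.camera_model('scene');im=cams.snapshot('scene')
u,v=proj(s,[.556,.042,.06]);u=int(u);v=int(v);print(u-50,v-50)
cv2.imwrite('pics/s2z.png',cv2.resize(im[v-50:v+50,u-50:u+50],(600,600),interpolation=2))
E
```

```text
6.9 [  4.15  12.68 -12.89  64.25  -0.   -96.44] [0.55807 0.04049 0.10327] [-1.7982e+02 -2.0000e-02 -7.9410e+01] [ 0.53  0.56 -2.66] [-0.07  -0.003 -0.005] 0.032998690947572414
6.9 [  4.15  12.68 -12.89  64.25  -0.   -96.44] [0.5581 0.0405 0.1033] [-1.7982e+02 -2.0000e-02 -7.9410e+01]
321.1182965288895 262.22629763868963
crop 211 152 2.727272727272727
287 199
```

View pics/w4z.png

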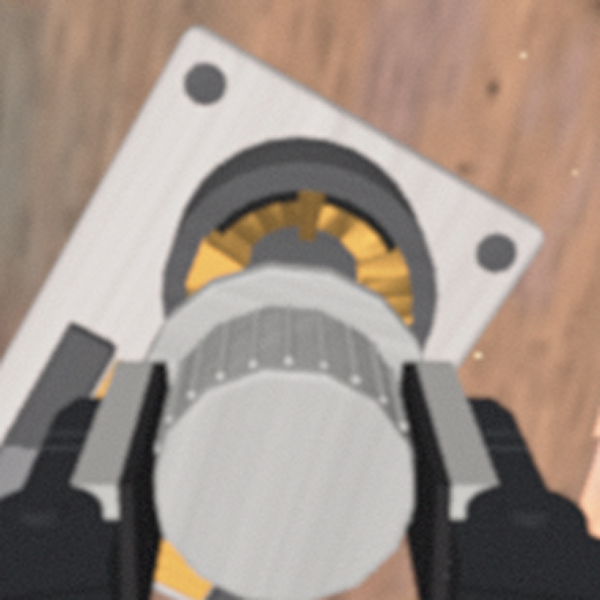

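View pics/s2z.png

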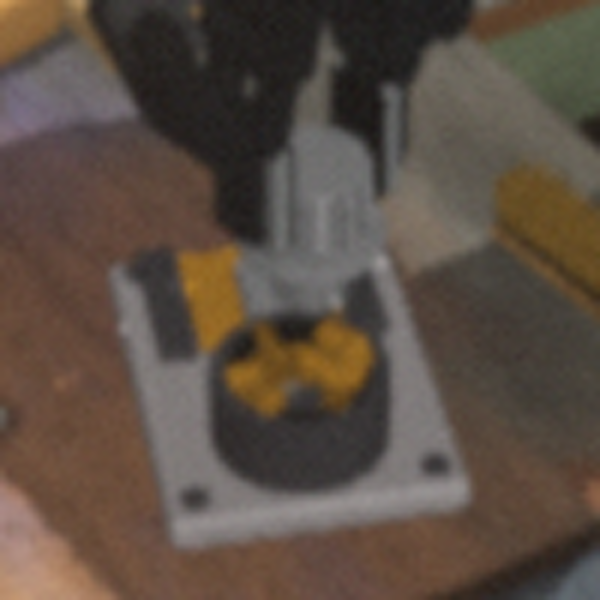

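The screw is held straight. The collar is at zoom x≈299 against the screw at 285, which agrees with the TCP standing about 2.5 mm too far in x. I'll let it settle.

>>> {"api": "drive_tool", "payload": {
  "deltas": [
    {"tx": 0,"ty": 0,"tz": 0,"rx": 0,"ry": 0,"rz": 0,"claw": 0.7},
    {"tx": 0,"ty": 0,"tz": 0,"rx": 0,"ry": 0,"rz": 0,"claw": 0.7}
  ]
}}

```text
t: 7.25
ee_pos: [0.5571, 0.0408, 0.1017]
tool_rot: [-180.0, -0.0, -79.4]
wrist_force: [-0.0, 0.2, -2.3]
grip_width: 0.0326
```

```bash
python3 s.py;python3 - <<'E'
from h import *
from cell import *
st=sensors.read_state()
print(delta(st,[.5559,.0413,.08],-79.4))
E
```

```text
7.25 [  4.19  12.75 -13.02  64.2   -0.   -96.44] [0.5571  0.04077 0.10169] [-179.96   -0.    -79.38] [-0.05  0.24 -2.31] [-0.049 -0.006 -0.038] 0.03255047856135428
{'tx': np.float64(-0.075), 'ty': np.float64(0.11), 'tz': np.float64(2.169), 'rx': np.float64(-0.04), 'ry': np.float64(-0.0), 'rz': np.float64(0.02)}
```

>>> {"api": "drive_tool", "payload": {
  "deltas": [
    {"tx": 0,"ty": 0,"tz": 1,"rx": 0,"ry": 0,"rz": 0,"claw": 0.7},
    {"tx": 0,"ty": 0,"tz": 1.9,"rx": 0,"ry": 0,"rz": 0,"claw": 0.7},
    {"tx": 0,"ty": 0,"tz": 1.9,"rx": 0,"ry": 0,"rz": 0,"claw": 0.7},
    {"tx": 0,"ty": 0,"tz": 1.9,"rx": 0,"ry": 0,"rz": 0,"claw": 0.7},
    {"tx": 0,"ty": 0,"tz": 1.9,"rx": 0,"ry": 0,"rz": 0,"claw": 0.7},
    {"tx": 0,"ty": 0,"tz": 1.9,"rx": 0,"ry": 0,"rz": 0,"claw": 0.7}
  ]
}}

```text
t: 8.0
ee_pos: [0.5571, 0.0409, 0.0826]
tool_rot: [-180.0, -0.0, -79.4]
wrist_force: [-0.5, 0.0, -2.1]
grip_width: 0.0321
```

```bash
python3 s.py;python3 - <<'E'
from h import *
from cell import *
s=cams.camera_model('scene');im=cams.snapshot('scene')
u,v=proj(s,[.556,.042,.06]);u=int(u);v=int(v);print(u-50,v-50)
a=cv2.resize(im[v-50:v+50,u-50:u+50],(400,400),interpolation=2)
s=cams.camera_model('wrist');im=cams.snapshot('wrist')
b=cv2.resize(im[150:350,215:415],(400,400),interpolation=2)
cv2.imwrite('pics/s3.png',np.hstack([a,b]))
E
```

```text
8.0 [  4.2   13.36 -14.74  61.88   0.   -96.44] [0.55712 0.04093 0.08256] [-179.97   -0.    -79.36] [-0.5   0.01 -2.1 ] [-0.033  0.002 -0.008] 0.03212508925134491
287 199
```

View pics/s3.png

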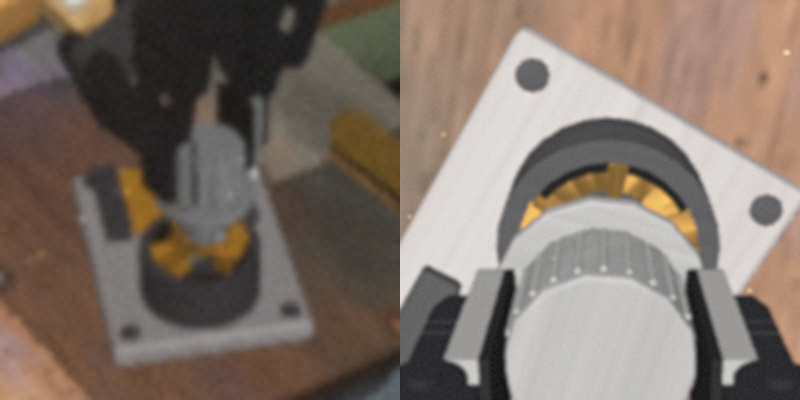

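>>> {"api": "drive_tool", "payload": {
  "deltas": [
    {"tx": -0.03,"ty": 0.16,"tz": 0,"rx": 0,"ry": 0,"rz": 0,"claw": 0.7},
    {"tx": -0.03,"ty": 0.16,"tz": 0.2,"rx": 0,"ry": 0,"rz": 0,"claw": 0.7},
    {"tx": -0.03,"ty": 0.16,"tz": 0.4,"rx": 0,"ry": 0,"rz": 0,"claw": 0.7},
    {"tx": -0.03,"ty": 0.16,"tz": 0.6,"rx": 0,"ry": 0,"rz": 0,"claw": 0.7},
    {"tx": -0.03,"ty": 0.16,"tz": 0.8,"rx": 0,"ry": 0,"rz": 0,"claw": 0.7},
    {"tx": -0.03,"ty": 0.16,"tz": 0.8,"rx": 0,"ry": 0,"rz": 0,"claw": 0.7}
  ]
}}

```text
t: 8.85
ee_pos: [0.5551, 0.0409, 0.074]
tool_rot: [180.0, 0.0, -79.4]
wrist_force: [0.2, -0.5, -2.1]
grip_width: 0.0321
```

```bash
python3 s.py
```

```text
8.85 [  4.21  13.49 -15.69  60.84   0.   -96.43] [0.55513 0.04092 0.07403] [ 1.7997e+02  1.0000e-02 -7.9360e+01] [ 0.17 -0.48 -2.08] [-0.042 -0.045  0.016] 0.03207745968242924
```

>>> {"api": "drive_tool", "payload": {
  "deltas": [
    {"tx": 0,"ty": 0,"tz": 0.15,"rx": 0,"ry": 0,"rz": 0,"claw": 0.7},
    {"tx": 0,"ty": 0,"tz": 0.3,"rx": 0,"ry": 0,"rz": 0,"claw": 0.7},
    {"tx": 0,"ty": 0,"tz": 0.38,"rx": 0,"ry": 0,"rz": 0,"claw": 0.7},
    {"tx": 0,"ty": 0,"tz": 0.38,"rx": 0,"ry": 0,"rz": 0,"claw": 0.7}
  ]
}}

```text
t: 9.35
ee_pos: [0.5554, 0.0409, 0.0707]
tool_rot: [-180.0, 0.0, -79.4]
wrist_force: [-1.4, -0.7, -0.2]
grip_width: 0.0327
```

```bash
python3 s.py
```

```text
9.35 [  4.21  13.6  -15.99  60.39   0.   -96.43] [0.55539 0.04093 0.07067] [-179.98    0.    -79.36] [-1.45 -0.69 -0.21] [ 0.034  0.04  -0.007] 0.032682734806478056
```

>>> {"api": "drive_tool", "payload": {
  "deltas": [
    {"tx": 0,"ty": 0,"tz": 0.1,"rx": 0,"ry": 0,"rz": 0,"claw": 0.7},
    {"tx": 0,"ty": 0,"tz": 0.2,"rx": 0,"ry": 0,"rz": 0,"claw": 0.7},
    {"tx": 0,"ty": 0,"tz": 0.2,"rx": 0,"ry": 0,"rz": 0,"claw": 0.7}
  ]
}}

```text
t: 9.72
ee_pos: [0.5558, 0.0411, 0.0696]
tool_rot: [-179.9, 0.0, -79.4]
wrist_force: [-1.2, 0.9, 6.9]
grip_width: 0.0327
```

```bash
python3 s.py
```

```text
9.725 [ 4.220e+00  1.363e+01 -1.611e+01  6.017e+01  2.000e-02 -9.642e+01] [0.55576 0.0411  0.06956] [-1.7991e+02  1.0000e-02 -7.9360e+01] [-1.2   0.85  6.86] [ 0.085  0.427 -0.031] 0.03274309657980304
```

>>> {"api": "drive_tool", "payload": {
  "deltas": [
    {"tx": 0,"ty": 0,"tz": 0,"rx": 0,"ry": 0,"rz": 4,"claw": 0.7},
    {"tx": 0,"ty": 0,"tz": 0,"rx": 0,"ry": 0,"rz": 8,"claw": 0.7},
    {"tx": 0,"ty": 0,"tz": 0,"rx": 0,"ry": 0,"rz": 12,"claw": 0.7},
    {"tx": 0,"ty": 0,"tz": 0,"rx": 0,"ry": 0,"rz": 12,"claw": 0.7}
  ]
}}

```text
t: 10.22
ee_pos: [0.5551, 0.0408, 0.0682]
tool_rot: [180.0, -0.0, -91.3]
wrist_force: [0.3, -0.2, -1.4]
grip_width: 0.0321
```

```bash
python3 s.py
```

```text
10.225 [  4.21  13.7  -16.2   60.13  -0.   -84.47] [0.55512 0.04085 0.06818] [ 1.7997e+02 -1.0000e-02 -9.1320e+01] [ 0.29 -0.22 -1.37] [-0.011 -0.009 -0.013] 0.03214734562548095
```

>>> {"api": "drive_tool", "payload": {
  "deltas": [
    {"tx": 0,"ty": 0,"tz": 0.2,"rx": 0,"ry": 0,"rz": 3,"claw": 0.7},
    {"tx": 0,"ty": 0,"tz": 0.4,"rx": 0,"ry": 0,"rz": 3,"claw": 0.7},
    {"tx": 0,"ty": 0,"tz": 0.6,"rx": 0,"ry": 0,"rz": 3,"claw": 0.7},
    {"tx": 0,"ty": 0,"tz": 0.75,"rx": 0,"ry": 0,"rz": 3,"claw": 0.7},
    {"tx": 0,"ty": 0,"tz": 0.75,"rx": 0,"ry": 0,"rz": 3,"claw": 0.7}
  ]
}}

```text
t: 10.85
ee_pos: [0.5553, 0.0409, 0.0612]
tool_rot: [-180.0, 0.0, -94.3]
wrist_force: [-0.5, -0.2, 0.6]
grip_width: 0.0321
```

```bash
python3 s.py
```

```text
10.85 [  4.21  13.96 -16.8   59.24   0.   -81.45] [0.55525 0.0409  0.06117] [-180.      0.    -94.34] [-0.55 -0.25  0.64] [-0.051  0.206 -0.025] 0.03213621371630779
```

>>> {"api": "drive_tool", "payload": {
  "deltas": [
    {"tx": 0,"ty": 0,"tz": 0.08,"rx": 0,"ry": 0,"rz": 4,"claw": 0.7},
    {"tx": 0,"ty": 0,"tz": 0.12,"rx": 0,"ry": 0,"rz": 8,"claw": 0.7},
    {"tx": 0,"ty": 0,"tz": 0.16,"rx": 0,"ry": 0,"rz": 12,"claw": 0.7},
    {"tx": 0,"ty": 0,"tz": 0.16,"rx": 0,"ry": 0,"rz": 12,"claw": 0.7}
  ]
}}

```text
t: 11.35
ee_pos: [0.5563, 0.0411, 0.0607]
tool_rot: [-179.9, 0.1, -106.4]
wrist_force: [-0.9, 1.0, 5.0]
grip_width: 0.0325
```

```bash
python3 s.py
```

```text
11.35 [ 4.220e+00  1.397e+01 -1.685e+01  5.903e+01  2.000e-02 -6.942e+01] [0.55627 0.04114 0.06068] [-1.7987e+02  7.0000e-02 -1.0636e+02] [-0.87  0.98  5.04] [ 0.118  0.15  -0.006] 0.032497218713947375
```

>>> {"api": "drive_tool", "payload": {
  "deltas": [
    {"tx": 0,"ty": 0,"tz": 0.02,"rx": 0,"ry": 0,"rz": 4,"claw": 0.7},
    {"tx": 0,"ty": 0,"tz": 0.06,"rx": 0,"ry": 0,"rz": 8,"claw": 0.7},
    {"tx": 0,"ty": 0,"tz": 0.06,"rx": 0,"ry": 0,"rz": 8,"claw": 0.7}
  ]
}}

```text
t: 11.72
ee_pos: [0.556, 0.0413, 0.0598]
tool_rot: [-179.9, 0.1, -114.3]
wrist_force: [-1.0, 1.1, 6.3]
grip_width: 0.0328
```

```bash
python3 s.py
```

```text
11.725 [ 4.230e+00  1.400e+01 -1.692e+01  5.896e+01  5.000e-02 -6.148e+01] [0.55599 0.04135 0.0598 ] [-1.7992e+02  1.0000e-01 -1.1430e+02] [-1.03  1.05  6.26] [ 0.419  0.294 -0.061] 0.03278269308255769
```

It sinks about 0.9 mm over 8° with little torque, so this is a true start. I'll keep turning.

>>> {"api": "drive_tool", "payload": {
  "deltas": [
    {"tx": 0,"ty": 0,"tz": 0.04,"rx": 0,"ry": 0,"rz": 4,"claw": 0.7},
    {"tx": 0,"ty": 0,"tz": 0.08,"rx": 0,"ry": 0,"rz": 8,"claw": 0.7},
    {"tx": 0,"ty": 0,"tz": 0.12,"rx": 0,"ry": 0,"rz": 12,"claw": 0.7},
    {"tx": 0,"ty": 0,"tz": 0.12,"rx": 0,"ry": 0,"rz": 12,"claw": 0.7}
  ]
}}

```text
t: 12.22
ee_pos: [0.5561, 0.0414, 0.0588]
tool_rot: [-179.9, 0.1, -126.3]
wrist_force: [-0.0, 1.2, 6.9]
grip_width: 0.0322
```

```bash
python3 s.py
```

```text
12.225 [ 4.230e+00  1.404e+01 -1.700e+01  5.882e+01  5.000e-02 -4.949e+01] [0.55613 0.04139 0.05883] [-1.7993e+02  1.3000e-01 -1.2628e+02] [-0.02  1.16  6.86] [ 0.352  0.308 -0.056] 0.03215640503781139
```

>>> {"api": "drive_tool", "payload": {
  "deltas": [
    {"tx": 0,"ty": 0,"tz": 0.04,"rx": 0,"ry": 0,"rz": 4,"claw": 0.7},
    {"tx": 0,"ty": 0,"tz": 0.08,"rx": 0,"ry": 0,"rz": 8,"claw": 0.7},
    {"tx": 0,"ty": 0,"tz": 0.12,"rx": 0,"ry": 0,"rz": 12,"claw": 0.7},
    {"tx": 0,"ty": 0,"tz": 0.12,"rx": 0,"ry": 0,"rz": 12,"claw": 0.7}
  ]
}}

```text
t: 12.72
ee_pos: [0.5562, 0.0413, 0.0577]
tool_rot: [-179.9, 0.1, -138.3]
wrist_force: [-1.1, 2.0, 6.8]
grip_width: 0.0328
```

```bash
python3 s.py
```

```text
12.725 [ 4.220e+00  1.408e+01 -1.710e+01  5.867e+01  4.000e-02 -3.749e+01] [0.55624 0.04126 0.05771] [-1.7994e+02  1.4000e-01 -1.3828e+02] [-1.13  2.02  6.85] [0.32  0.26  0.029] 0.03281953046073629
```

>>> {"api": "drive_tool", "payload": {
  "deltas": [
    {"tx": 0,"ty": 0,"tz": 0.04,"rx": 0,"ry": 0,"rz": 4,"claw": 0.7},
    {"tx": 0,"ty": 0,"tz": 0.08,"rx": 0,"ry": 0,"rz": 8,"claw": 0.7},
    {"tx": 0,"ty": 0,"tz": 0.12,"rx": 0,"ry": 0,"rz": 12,"claw": 0.7},
    {"tx": 0,"ty": 0,"tz": 0.12,"rx": 0,"ry": 0,"rz": 12,"claw": 0.7}
  ]
}}

```text
t: 13.22
ee_pos: [0.556, 0.0413, 0.0564]
tool_rot: [-180.0, 0.1, -150.3]
wrist_force: [-1.0, 2.3, 5.9]
grip_width: 0.0326
```

```bash
python3 s.py
```

```text
13.225 [ 4.230e+00  1.413e+01 -1.721e+01  5.854e+01  5.000e-02 -2.549e+01] [0.55596 0.04134 0.05637] [-1.8000e+02  1.3000e-01 -1.5029e+02] [-1.05  2.26  5.87] [ 0.395  0.348 -0.026] 0.03261696267341969
```

>>> {"api": "drive_tool", "payload": {
  "deltas": [
    {"tx": 0,"ty": 0,"tz": 0.04,"rx": 0,"ry": 0,"rz": 4,"claw": 0.7},
    {"tx": 0,"ty": 0,"tz": 0.08,"rx": 0,"ry": 0,"rz": 8,"claw": 0.7},
    {"tx": 0,"ty": 0,"tz": 0.08,"rx": 0,"ry": 0,"rz": 8,"claw": 0.7}
  ]
}}

```text
t: 13.6
ee_pos: [0.5561, 0.0416, 0.0563]
tool_rot: [180.0, 0.2, -158.3]
wrist_force: [-2.5, 2.5, 11.5]
grip_width: 0.0327
```

```bash
python3 s.py;python3 look.py w5 .556 .042 .04 110;python3 - <<'E'
from h import *
from cell import *
s=cams.camera_model('scene');im=cams.snapshot('scene')
u,v=proj(s,[.556,.042,.05]);u=int(u);v=int(v)
cv2.imwrite('pics/s5.png',cv2.resize(im[v-40:v+40,u-40:u+40],(600,600),interpolation=2))
E
```

```text
13.6 [  4.24  14.12 -17.24  58.48   0.07 -17.5 ] [0.55609 0.04156 0.05626] [ 1.7998e+02  1.7000e-01 -1.5826e+02] [-2.53  2.5  11.52] [0.48  0.641 0.114] 0.03266688837034374
13.6 [  4.24  14.12 -17.24  58.48   0.07 -17.5 ] [0.5561 0.0416 0.0563] [ 1.7998e+02  1.7000e-01 -1.5826e+02]
317.00195644198504 293.7975955714578
crop 207 183 2.727272727272727
```

View pics/s5.png

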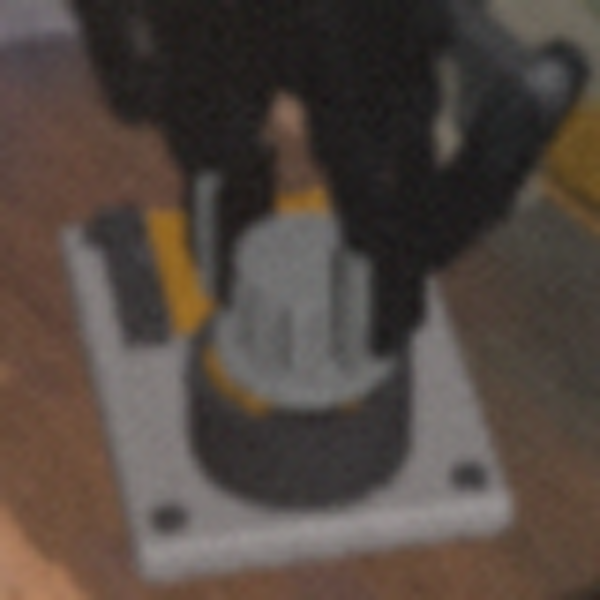

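View pics/w5z.png

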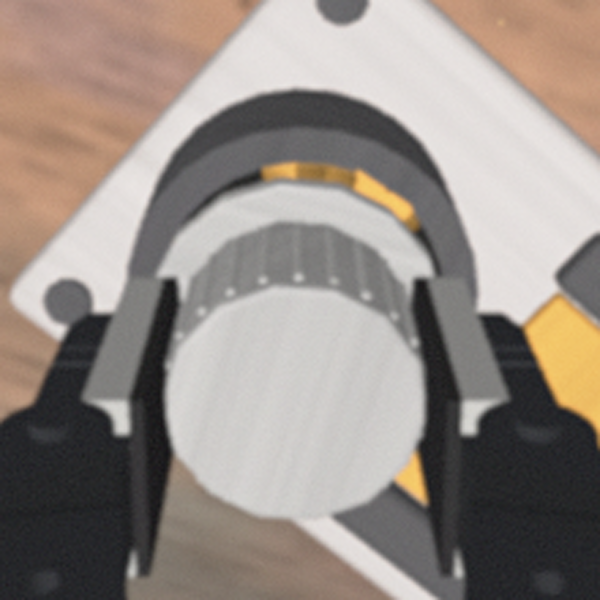

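The height stalled at 0.0563 m while the press rose, and that matches the expected home height. One more small turn will confirm it.

>>> {"api": "drive_tool", "payload": {
  "deltas": [
    {"tx": 0,"ty": 0,"tz": 0,"rx": 0,"ry": 0,"rz": 3,"claw": 0.7},
    {"tx": 0,"ty": 0,"tz": 0,"rx": 0,"ry": 0,"rz": 6,"claw": 0.7},
    {"tx": 0,"ty": 0,"tz": 0,"rx": 0,"ry": 0,"rz": 6,"claw": 0.7}
  ]
}}

```text
t: 14.08
ee_pos: [0.5561, 0.0417, 0.0563]
tool_rot: [179.9, 0.2, -164.2]
wrist_force: [-2.7, 2.2, 11.7]
grip_width: 0.0325
```

```bash
python3 s.py
```

```text
14.075 [  4.24  14.12 -17.24  58.48   0.08 -11.52] [0.55613 0.04167 0.05628] [ 1.7995e+02  1.7000e-01 -1.6424e+02] [-2.74  2.17 11.73] [0.546 0.641 0.149] 0.032468047222207634
```

>>> {"api": "drive_tool", "payload": {
  "deltas": [
    {"tx": 0,"ty": 0,"tz": -0.15,"rx": 0,"ry": 0,"rz": 0,"claw": 0.7},
    {"tx": 0,"ty": 0,"tz": -0.15,"rx": 0,"ry": 0,"rz": 0,"claw": 0.7},
    {"tx": 0,"ty": 0,"tz": -0.15,"rx": 0,"ry": 0,"rz": 0,"claw": 0.2},
    {"tx": 0,"ty": 0,"tz": -0.15,"rx": 0,"ry": 0,"rz": 0,"claw": 0},
    {"tx": 0,"ty": 0,"tz": -0.15,"rx": 0,"ry": 0,"rz": 0,"claw": 0},
    {"tx": 0,"ty": 0,"tz": -0.15,"rx": 0,"ry": 0,"rz": 0,"claw": 0},
    {"tx": 0,"ty": 0,"tz": -2,"rx": 0,"ry": 0,"rz": 0,"claw": 0},
    {"tx": 0,"ty": 0,"tz": -5,"rx": 0,"ry": 0,"rz": 0,"claw": 0},
    {"tx": 0,"ty": 0,"tz": -8,"rx": 0,"ry": 0,"rz": 0,"claw": 0},
    {"tx": 0,"ty": 0,"tz": -8,"rx": 0,"ry": 0,"rz": 0,"claw": 0},
    {"tx": 0,"ty": 0,"tz": -8,"rx": 0,"ry": 0,"rz": 0,"claw": 0}
  ]
}}

```text
t: 15.45
ee_pos: [0.555, 0.0409, 0.1338]
tool_rot: [180.0, -0.0, -164.4]
wrist_force: [-0.1, -0.7, 1.3]
grip_width: 0.0856
```

```bash
python3 s.py;python3 look.py w6 .556 .042 .06 75;python3 - <<'E'
from h import *
from cell import *
s=cams.camera_model('scene');im=cams.snapshot('scene')
u,v=proj(s,[.556,.042,.05]);u=int(u);v=int(v);print(u-40,v-40)
cv2.imwrite('pics/s6.png',cv2.resize(im[v-40:v+40,u-40:u+40],(600,600),interpolation=2))
t=cams.camera_model('top');im=cams.snapshot('top');cv2.imwrite('pics/t6.png',im)
E
```

```text
15.45 [  4.21  11.76 -10.12  68.15  -0.   -11.43] [0.55501 0.04087 0.1338 ] [ 1.7999e+02 -3.0000e-02 -1.6436e+02] [-0.06 -0.68  1.32] [-0.015 -0.032  0.003] 0.08558122211896628
15.45 [  4.21  11.76 -10.12  68.15  -0.   -11.43] [0.555  0.0409 0.1338] [ 1.7999e+02 -3.0000e-02 -1.6436e+02]
316.8155636225055 251.96621826723717
crop 241 176 4.0
297 213
```

View pics/s6.png

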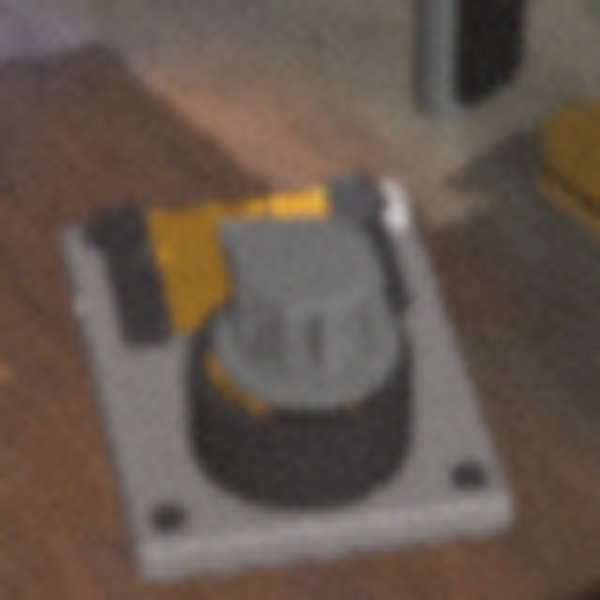

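View pics/w6z.png

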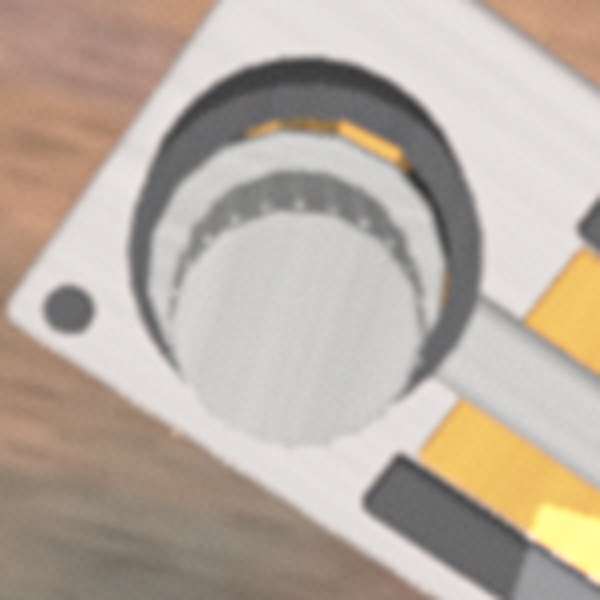

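View pics/t6.png

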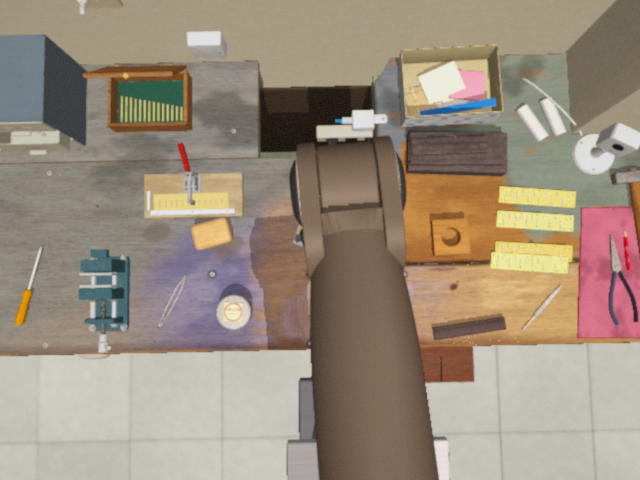

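The scene view shows the flange flat on the bush, with its lower edge at y≈405 as it was under press. The wrist view shows it centred to within about 1–2 mm. The top view shows the tin at (234,312) and the pad at (211,234) unmoved; the arm hides the brush there.

```bash
python3 - <<'E'
from cell import *
import cv2
im=cams.snapshot('scene');cv2.imwrite('pics/s7.png',im);a=cv2.imread('pics/scene0.png')
import numpy as np
print('brush region diff',np.abs(im[220:275,365:420].astype(int)-a[220:275,365:420]).mean())
cv2.imwrite('pics/s7b.png',np.hstack([cv2.resize(x[200:290,340:430],(400,400)) for x in(a,im)]))
print(hand_in())
E
```

```text
brush region diff 23.85090909090909
the job is handed in; nothing more can be done
None
```

View pics/s7b.png

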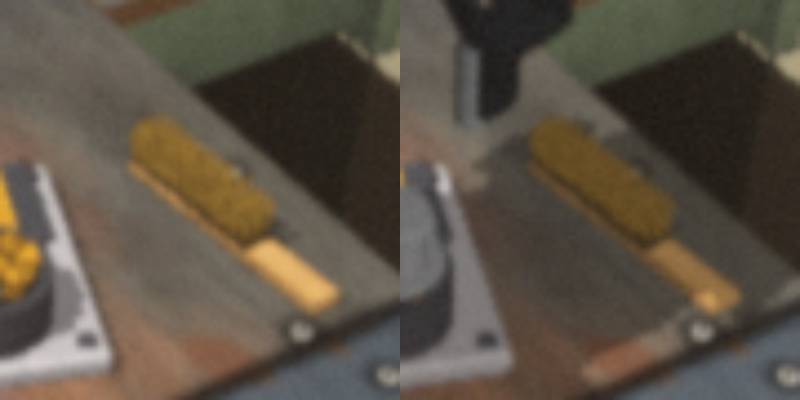

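The clamp screw is home in the collar and let go, and the job is handed in, about 16 s into the 72 s allowed. No verdict was reported.

**What I did:** I picked the true starts out in a close wrist picture of the bush, from the spacing of the slots. After lifting the screw I read its pin direction in the scene camera. It dropped into the start after about 12° of turning under a 9 N press. It then turned clockwise freely for about 70°, with no need to back out of a dead start.

**Last checks:**
- **Height:** the tool stopped sinking at 0.0563 m, which puts the flange on the mouth to about 0.6 mm. Further turning did not lower it.
- **Loads:** at the readings between moves, the press peaked at about 14 N and the twist at about 0.15 N·m.
- **Pictures after letting go:** the flange looks flat on the bush. The tin, the sanding block and the brush look unmoved; a pixel comparison over the brush differed, but only through the arm's shadow. The gripper is clear of everything.

**What disagreed:** my estimates of the collar's centre differed by up to 2 mm. The last wrist picture put the screw about 1–2 mm off the collar's axis, and the bore allows at most 1.6 mm, so it should be inside the 3 mm limit.

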